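Square up the print-bed plates and ease the spring cover shut

TASK

The print-bed plates in the grey holder lie in a ragged stack: tap them back until all four are flush against both the back fence and the side fence, their edges aligned, while the flap is still open. Then swing the white spring flap down over them with control, never letting it snap or slam, until it is fully shut, and let go. Leave the scraper, the grey bracket and the white bottle around it where they stand.

Things in the scene. Friction and masses are not known exactly. Their poses are not given: they have to be found in the camera images.
- holder: Plate holder of grey sheet steel, fixed to the table. Origin: on the table under the middle of the squared-up stack's place; x points from the open front to the back fence (away from the robot, yaw varies), y to the side fence, z up. Its pedestal, top 50 mm above the table, spans x -42 to +58 and y -53 to +65 mm, so flush plates overhang it 8 mm at the front and 12 mm on the open -y side.
- plate0: Pale fibreglass print-bed plate, number 1 from the bottom of four equal ones, 100 (x) x 130 (y) x 5 mm, 0.08 to 0.15 kg, loose; origin in the middle of its underside, axes as the holder's. Flush in the corner it stands at holder x = 0, y = 0, z = 50 mm. At the start it lies 7 to 24 mm too far forward (-x), 7 to 20 mm too far to the open side (-y), turned up to 0.08 rad.
- plate1: Pale fibreglass print-bed plate, number 2 from the bottom of four equal ones, 100 (x) x 130 (y) x 5 mm, 0.08 to 0.15 kg, loose; origin in the middle of its underside, axes as the holder's. Flush in the corner it stands at holder x = 0, y = 0, z = 55 mm. At the start it lies 7 to 24 mm too far forward (-x), 7 to 20 mm too far to the open side (-y), turned up to 0.08 rad.
- plate2: Pale fibreglass print-bed plate, number 3 from the bottom of four equal ones, 100 (x) x 130 (y) x 5 mm, 0.08 to 0.15 kg, loose; origin in the middle of its underside, axes as the holder's. Flush in the corner it stands at holder x = 0, y = 0, z = 60 mm. At the start it lies 7 to 24 mm too far forward (-x), 7 to 20 mm too far to the open side (-y), turned up to 0.08 rad.
- plate3: Pale fibreglass print-bed plate, number 4 from the bottom of four equal ones, 100 (x) x 130 (y) x 5 mm, 0.08 to 0.15 kg, loose; origin in the middle of its underside, axes as the holder's. Flush in the corner it stands at holder x = 0, y = 0, z = 65 mm. At the start it lies 7 to 24 mm too far forward (-x), 7 to 20 mm too far to the open side (-y), turned up to 0.08 rad.
- corner (a point): Inner corner of the two fences, on the pedestal top: holder x = +50, y = +65, z = 50 mm. Back fence: inner face at x = +50 mm, 8 mm thick, 76 mm high, y -55 to +71 mm. Side fence: inner face at y = +65 mm, 6 mm thick, 74 mm high, x -50 to +58 mm. Front (-x) and -y side are open. Steel hinge cheeks, 89 mm high, stand behind the back fence.
- flap (a joint): Angle of the white flap, rad: 0 = fully shut (level, over the plates), 1.8 = fully open (leaning a little past upright; it starts and rests there). Above about 1.5 its counterweight holds it open; below, the hinge spring and its weight pull it shut (some 3 to 4 N at the bar near shut). Let go, it slams; gentle means closing slower than 2 rad/s, 0.35 m/s at the bar.
- hinge (a point): Point on the flap's hinge axis, mid-width: holder x = +62, y = 0, z = 84 mm. The axis runs along holder y. The flap is a 4 mm sheet, 150 mm wide, reaching 127 mm from the hinge, with a lip at its outer edge that hangs 28 mm below the axis when shut, 11 mm in front of flush plates; plates that stick out keep it from shutting. A round 24 mm counterweight sits 47 mm above the axis.
- bar (a point): Middle of the flap's grip bar: a round steel bar 12 mm thick, 100 mm long along holder y, the outer side of a D-shaped loop in the flap's plane, 175 mm from the hinge axis. At flap angle q it stands at holder x = 62 - 175 cos q, y = 0, z = 84 + 175 sin q (mm). The gap in the loop between bar and flap edge is 42 mm.
- scraper: Bystander: scraper with a black handle, lying to the right of the holder (on its -y side); origin in its middle.
- bracket: Bystander: grey printed bracket, 70 x 30 x 58 mm, on the table to the left of the holder.
- glue: Bystander: white bottle, 120 mm tall, 44 mm across, standing 200 to 240 mm behind the holder's origin.
There are look-alikes about, which are no part of the job. Leave any orange, red or yellow look-alike of the plate2 alone.

How it is judged:
By the outcome, as a careful person would: the job done as asked, in the order asked, and still so for the second after the job is handed in, with the robot touching nothing.
It also fails if it takes over 72 s, if anything falls off the work surface, if the arm or the gripper's body presses on something with over 40 N, if the wrist force passes 120 N, or if a joint passes its speed limit or range.

ROBOT

A 6-joint arm with a two-finger parallel gripper is mounted at the origin on the work surface. World frame = base frame: x ahead of the robot, y to its left, z up, the work surface at z = 0. Lengths are in m, angles in degrees, forces in N, time in s.
With the tool pointing down it reaches from about 0.25 to 0.725 m from the base axis. Payload 9.7 kg.
Tool frame: the origin (TCP) lies at the very end of the fingers, on their centre line; the grasp point (between the pads) lies 19 mm behind it; z points along the fingers, y is the line along which they close (so a half turn about z gives the same grasp; the last joint's range is limited). The gripper opens to 85 mm and grips with 20 to 120 N. Pads are 22 mm wide; open, the fingers measure 114 mm over their backs; the gripper's body (76 mm by 85 mm) begins 54 mm behind the grasp point. The pads swing forward as they close: fully open they stand 13 mm farther back than shut.
Start: joints at [-66.979, 4.979, 10.078, 95.1, 0, 90], TCP at [0.215, -0.506, 0.231] pointing down, gripper open.
Joint ranges: [-179.16, 179.16], [-48.56, 103.87], [-65.8, 70.77], [-126.05, 130.52], [-82.76, 87.17], [-180, 180]. Speed limits (degrees/s): [127.2, 127.2, 147.25, 180, 180, 180].

INTERFACE

Orientations are given as [roll, pitch, yaw] about the fixed x, y, z axes, in that order (R = Rz(yaw) Ry(pitch) Rx(roll)).
In Python, from workcell import bot gives the robot as it stands.
- The arm moves only by the tool arm_command, never from a script. Its argument "series" is a list of rows, each a list of 4 numbers: the shift along the tool's x, y, z in m, then the turn about the tool's z in rad. A call has exactly 5 rows; each row is the pose to reach, as a shift and turn from the pose commanded when the call began, along the tool's axes at that moment; what a row does not reach only later rows make up. A row lasts 1/10 s, in which the tool goes at most 50 mm and 8.59 degrees, less where a joint would pass 70% of its speed; a pose out of reach is approached as far as the arm can. A call with a gripper value outside its range is refused whole. "hand" is the finger opening in m, from 0 to 0.0854, set as the call begins (left out, the last holds). The fingers move at their own pace and stop on an object; "grip_force" is the grip in N (left out, the last holds). Time passes only in rows, so rows that repeat a pose let the fingers close, or fill a call up. It gives the time, the measured TCP pose, the force, the opening and the grip force at its end, in the units of the state.
- bot.get_obs(): the state, without advancing time (a new reading comes with each control period).
- bot.camera(name): name is "scene" or "top" or "wrist"; returns a dict with "color" (420x560x3 uint8, blue, green, red), "camera_matrix" (3x3 intrinsics, pixels), "xyz" and "orientation" of the camera in the world; the wrist camera has in their place "T_tool_cam" (4x4, takes a point from camera to tool coordinates, whose origin is the TCP and whose axes are the flange's). Camera axes: x right, y up, looking along -z (the intrinsics and any distortion apply to the point x, -y, -z); pixel columns grow to the right and rows downward; lengths in m; the calibration is good to about 2 mm. A picture is of the moment at which its call begins: read the wrist's pose just before it. There is no depth.
- bot.job_done(): hands the job in; it is judged then, once.
Trained networks look in the newest picture that a camera, given by its name, has taken for a name from the list of things; names that differ only in an ending like _2 or _b are one class to them, and where a whole thing is asked for, a point or a joint stands for the part that bears it (a point fixed in the world has none). Each returns a list of dicts, best first, with "confidence" (0 to 1); they miss things now and then, are a little off and sometimes report something else, mostly with a low value. They report only what shows in the picture. A call takes as long as a camera call. They do not tell look-alikes from the thing itself.
- bot.find_in(camera, target): "location" ([column, row] in pixels, amid what is visible of it).
- bot.mark_of(camera, target): "location" ([column, row] in pixels: a listed point, or the origin of a listed thing).
The state is a dict: "time": time; "q": joint angles; "qd": joint speeds; "joint_efforts": joint torques, N m; "ee_pos": TCP position; "tcp_rot": TCP orientation; "wrist_force": force on the tool from outside, world axes, zero at the start; "torque": the same for the moment, N m; "opening": finger opening in m; "grasp_force": force on a finger pad.
Only numpy, scipy, OpenCV 4.12 (cv2) and the standard library are available. Lean on these libraries where they do the work, as an engineer would, in place of code of your own. Each camera call takes 0.05 s, during which the arm holds its last target. There are 200 camera calls.

## Working session

There is one attempt and no reset: what is moved stays moved. The work goes in short steps, Python scripts to look and compute and a tool call to move; the robot and the scene stay as the last step left them, time stands still between calls to the robot, and variables do not carry over. Pictures are saved under pics/ and viewed, at most 10 in all, crops included, and the job is handed in when it is done.

Besides the shell and the picture viewer there is one more tool, called after "Emit:" in YAML: its name, and indented under it one key for each argument. arm_command: Moves the arm, as the interface text tells. Its arguments: {"type":"object","properties":{"series":{"type":"array"},"hand":{"type":"number"},"grip_force":{"type":"number"}},"required":["series"]}

```bash
mkdir -p pics; cat > h.py <<'E'
import numpy as np, cv2
from scipy.spatial.transform import Rotation as R
from workcell import bot
def cam(n):
    c=bot.camera(n); return c
def pose(c):
    o=np.array(c["orientation"]); 
    Rm=o if o.shape==(3,3) else R.from_euler('xyz',o,degrees=True).as_matrix()
    return Rm,np.array(c["xyz"])
def ray(c,p):
    Rm,t=pose(c); K=np.array(c["camera_matrix"])
    v=np.linalg.inv(K)@[p[0],p[1],1]; return t,Rm@[v[0],-v[1],-v[2]]
def onz(c,p,z):
    t,d=ray(c,p); return t+d*(z-t[2])/d[2]
def proj(c,P):
    Rm,t=pose(c); K=np.array(c["camera_matrix"]); v=(np.atleast_2d(P)-t)@Rm
    v=v*[1,-1,-1]; u=v@K.T; return u[:,:2]/u[:,2:]
E
python3 - <<'E'
from h import *
print(bot.get_obs())
for n in("scene","top"):
    c=cam(n); cv2.imwrite(f"pics/{n}0.png",c["color"]); print(n,{k:v for k,v in c.items() if k!="color"})
    for t in("holder","plate0","plate3","corner","hinge","bar","scraper","bracket","glue"):
        print(t,[(m["location"],round(m["confidence"],2)) for m in bot.mark_of(n,t)[:3]])
E
```

```text
{'time': 0.0, 'q': array([-6.69782696e+01,  5.01281796e+00,  1.00338337e+01,  9.50999292e+01,
       -9.14162750e-05,  8.99997268e+01]), 'qd': array([-0.04324956, -0.08164716, -0.01922652,  0.00410393, -0.02432146,
       -0.01806602]), 'joint_efforts': array([ 3.13927245e-03, -5.20397866e+01,  4.64798677e+01,  1.65763136e-02,
        2.21001892e-05,  9.63700479e-07]), 'ee_pos': array([ 0.21500225, -0.50598108,  0.23056104]), 'tcp_rot': array([-1.79921086e+02,  9.10399253e-05,  2.30220037e+01]), 'wrist_force': array([-0.23559606, -0.05090023,  0.2619769 ]), 'torque': array([ 0.00461194, -0.01876156,  0.01851037]), 'grasp_force': 0.0, 'opening': 0.08493419440280758}
scene {'camera_matrix': array([[383.26508143,   0.        , 287.51498847],
       [  0.        , 383.26508143, 209.81397529],
       [  0.        ,   0.        ,   1.        ]]), 'xyz': array([ 1.15057166, -0.13377791,  0.59060154]), 'orientation': array([48.95747319,  0.88596685, 75.04242106])}
holder [([244.8, 241.4], 0.64), ([329.4, 239.2], 0.2)]
plate0 [([369.4, 287.1], 0.89), ([228.4, 181.8], 0.83)]
plate3 [([369.4, 2
[... 252 characters left out ...]
top {'camera_matrix': array([[523.94161249,   0.        , 281.45306452],
       [  0.        , 523.94161249, 212.0385381 ],
       [  0.        ,   0.        ,   1.        ]]), 'xyz': array([0.37526852, 0.01930568, 1.0611951 ]), 'orientation': array([ 11.1131043 ,  -0.14651417, -90.86325876])}
holder []
plate0 [([341.9, 218.3], 0.94), ([227.8, 135.2], 0.89), ([244.5, 272.5], 0.79)]
plate3 [([341.9, 218.3], 0.94), ([227.8, 135.2], 0.89), ([244.5, 272.5], 0.79)]
corner [([297.1, 186.4], 0.89)]
hinge [([333.6, 173.7], 0.56)]
bar [([339.6, 123.7], 0.93)]
scraper [([469.7, 215.4], 0.73)]
bracket [([239.8, 196.9], 0.91)]
glue [([317.7, 116.2], 0.67), ([468.7, 215.2], 0.47), ([334.1, 174.8], 0.33)]
```

View pics/top0.png

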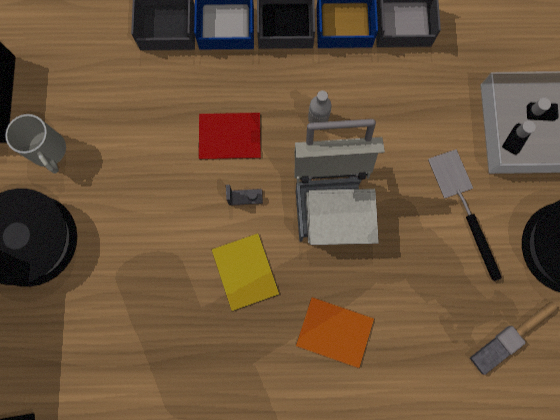

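View pics/scene0.png

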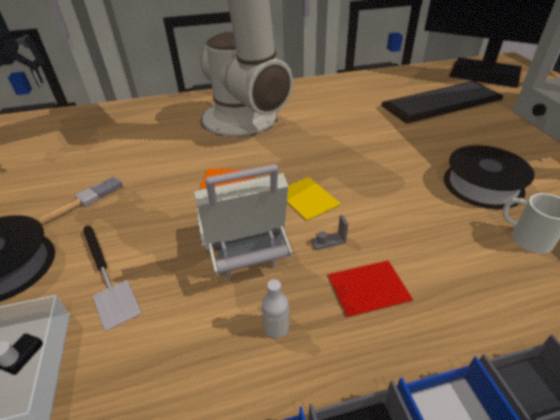

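The top view shows the holder at about (335,195), with the side fence on its left, the flap open at the back (bar at 340,124) and the plates ragged towards the robot. The red, yellow and orange plates are decoys; the bottle is behind the bar. The scene view agrees, with the bar at (243,173). Next I'll fit the holder pose.

```bash
cat >> h.py <<'E'
def H2W(p,P):
    P=np.atleast_2d(P)/1000.; c,s=np.cos(p[2]),np.sin(p[2])
    return np.c_[p[0]+c*P[:,0]-s*P[:,1],p[1]+s*P[:,0]+c*P[:,1],P[:,2]]
def bar(q): return [62-175*np.cos(q),0,84+175*np.sin(q)]
E
python3 - <<'E'
from h import *
from scipy.optimize import least_squares
T=cam("top");S=cam("scene")
obs=[(T,[50,65,50],(297.1,186.4)),(T,bar(1.8),(339.6,123.7)),(T,[62,0,84],(333.6,173.7)),
 (S,bar(1.8),(243.2,173.5)),(S,[50,65,50],(277.7,235.3)),(S,[62,0,84],(245.9,236.2))]
f=lambda p:np.concatenate([(proj(c,H2W(p,P))[0]-u) for c,P,u in obs])
r=least_squares(f,[.45,-.1,0],loss='soft_l1');p=r.x
print(p[:2],np.degrees(p[2]));print(f(p).reshape(-1,2).round(1))
img=cv2.resize(T["color"][90:270,240:460],None,fx=3.6,fy=3.3)
def line(P,col):
    u=(proj(T,H2W(p,P))-[240,90])*[3.6,3.3]; cv2.polylines(img,[u.astype(np.int32)],False,col,1)
line([[50,65,76],[50,-55,76],[58,-55,76],[58,71,76],[-50,71,76],[-50,65,76],[50,65,76]],(0,0,255))
line([[-50,-65,70],[50,-65,70],[50,65,70],[-50,65,70],[-50,-65,70]],(0,255,0))
b=bar(1.8);line([[b[0],-50,b[2]],[b[0],50,b[2]]],(255,0,255))
cv2.imwrite("pics/ov.png",img)
E
```

```text
[ 0.57714986 -0.08922996] 4.016137919228973
[[ 1.4  1.3]
 [ 0.2 -0.1]
 [-1.5  1.1]
 [-0.1  0.5]
 [ 0.3  1.6]
 [ 0.4  0.5]]
```

View pics/ov.png

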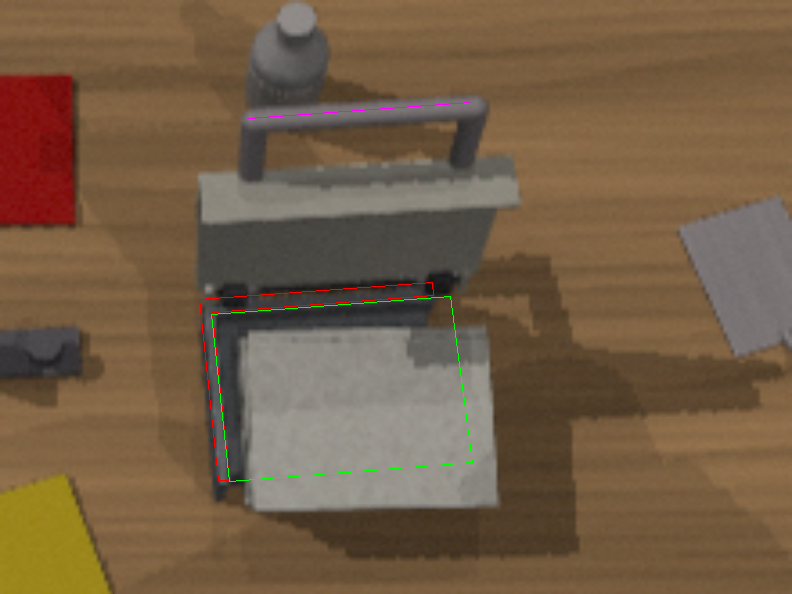

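Emit:
arm_command:
  series:
    - [0.039,-0.028,-0.01,0]
    - [0.078,-0.056,-0.02,0]
    - [0.117,-0.083,-0.03,0]
    - [0.156,-0.111,-0.04,0]
    - [0.195,-0.139,-0.05,0]
  hand: 0.04
  grip_force: 30

```text
time: 1.6
ee_pos: [0.3407, -0.3003, 0.2818]
tcp_rot: [180.0, -0.0, 23.0]
wrist_force: [1.7, -1.0, 0.2]
opening: 0.0398
grasp_force: 0.0
```

Emit:
arm_command:
  series:
    - [0.039,-0.028,0,0]
    - [0.078,-0.056,0,0]
    - [0.117,-0.083,0,0.11]
    - [0.156,-0.111,0,0.22]
    - [0.199,-0.138,0,0.332]

```text
time: 2.1
ee_pos: [0.4695, -0.0959, 0.2817]
tcp_rot: [180.0, -0.1, 3.7]
wrist_force: [1.3, -1.6, -0.2]
opening: 0.0406
grasp_force: 0.0
```

Emit:
arm_command:
  series:
    - [0,0,0,0]
    - [0,0,0,0]
    - [0,0,0,0]
    - [0,0,0,0]
    - [0,0,0,0]

```text
time: 2.6
ee_pos: [0.4685, -0.0988, 0.2815]
tcp_rot: [180.0, -0.0, 3.9]
wrist_force: [-0.1, -0.5, 0.1]
opening: 0.0401
grasp_force: 0.0
```

```bash
cat >> h.py <<'E'
def wcam():
    o=bot.get_obs(); c=bot.camera("wrist"); T=np.array(c["T_tool_cam"])
    Rt=R.from_euler('xyz',o["tcp_rot"],degrees=True).as_matrix()
    c["orientation"]=Rt@T[:3,:3]; c["xyz"]=Rt@T[:3,3]+o["ee_pos"]; return c
E
python3 - <<'E'
from h import *
c=wcam(); print(c["xyz"],c["T_tool_cam"],c["camera_matrix"][0])
for t in("corner","hinge","bar","plate3"): print(t,[(m["location"],round(m["confidence"],2)) for m in bot.mark_of("wrist",t)[:3]])
p=[.57715,-.08923,np.radians(4.0)]
print(proj(c,H2W(p,[[50,65,50],[62,0,84],bar(1.8)])).round(1))
img=c["color"].copy()
for P,col in (([[50,65,76],[50,-55,76],[58,-55,76],[58,71,76],[-50,71,76],[-50,65,76],[50,65,76]],(0,0,255)),([[-50,-65,70],[50,-65,70],[50,65,70],[-50,65,70],[-50,-65,70]],(0,255,0))):
    cv2.polylines(img,[proj(c,H2W(p,P)).astype(np.int32)],False,col,1)
cv2.imwrite("pics/w1.png",img)
E
```

```text
[ 0.54507953 -0.09414187  0.42420863] [[ 2.28932106e-04  9.54554769e-01  2.98035468e-01  7.67376829e-02]
 [ 9.99999961e-01 -2.66351841e-04  8.49406388e-05  5.61663917e-04]
 [ 1.60462787e-04  2.98035437e-01 -9.54554793e-01 -1.42645050e-01]
 [ 0.00000000e+00  0.00000000e+00  0.00000000e+00  1.00000000e+00]] [341.03165116   0.         279.71310202]
corner [([208.4, 16.6], 0.65)]
hinge []
bar []
plate3 [([289.0, 96.8], 0.88), ([265.8, 261.9], 0.83), ([126.3, 163.0], 0.55)]
[[ 210.2   18.2]
 [ 276.5   -7. ]
 [ 271.8 -285.5]]
```

View pics/w1.png

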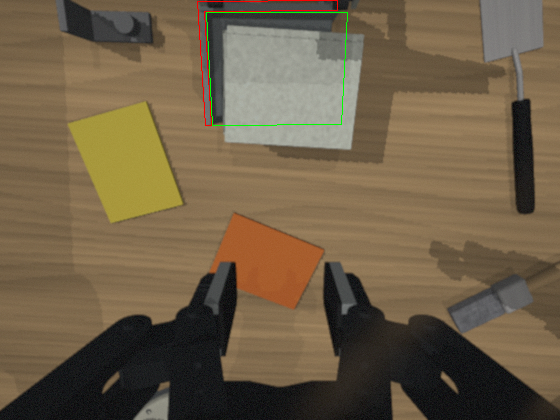

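The wrist view confirms the fit: the corner is within 2 px, the fences are at about 4° yaw and the plates clearly stick out. I'll lower in front of them and push back.

Emit:
arm_command:
  series:
    - [0,0,0.045,0]
    - [0,0,0.09,0]
    - [0,0,0.135,0]
    - [0,0,0.18,0]
    - [0,0,0.22,0]

```text
time: 3.35
ee_pos: [0.4683, -0.0978, 0.0591]
tcp_rot: [-180.0, 0.0, 4.0]
wrist_force: [0.6, -0.7, -0.2]
opening: 0.0398
grasp_force: 0.0
```

Emit:
arm_command:
  series:
    - [0,0,0.015,0]
    - [0,0,0.025,0]
    - [0.003,0,0.025,0]
    - [0.006,0,0.025,0]
    - [0.01,0,0.025,0]

```text
time: 3.85
ee_pos: [0.4804, -0.0973, 0.0381]
tcp_rot: [180.0, -0.2, 4.0]
wrist_force: [0.6, 0.1, -0.5]
opening: 0.0398
grasp_force: 0.0
```

Emit:
arm_command:
  series:
    - [0.004,0,0,0]
    - [0.008,0,0,0]
    - [0.012,0,0,0]
    - [0.016,0,0,0]
    - [0.02,0,0,0]

```text
time: 4.35
ee_pos: [0.499, -0.0957, 0.0363]
tcp_rot: [180.0, 0.0, 4.0]
wrist_force: [-2.4, 0.5, 1.3]
opening: 0.04
grasp_force: 0.8
```

Emit:
arm_command:
  series:
    - [0.003,0,0,0]
    - [0.006,0,0,0]
    - [0.008,0,0,0]
    - [0.01,0,0,0]
    - [0.012,0,0,0]

```text
time: 4.85
ee_pos: [0.5107, -0.0948, 0.0362]
tcp_rot: [-180.0, 0.0, 4.0]
wrist_force: [-7.0, -1.1, 3.3]
opening: 0.0403
grasp_force: 3.3
```

Emit:
arm_command:
  series:
    - [0.001,0,0,0]
    - [0.002,0,0,0]
    - [0.003,0,0,0]
    - [0.004,0,0,0]
    - [0.004,0,0,0]

```text
time: 5.35
ee_pos: [0.514, -0.0946, 0.0362]
tcp_rot: [-180.0, 0.1, 4.0]
wrist_force: [-9.3, -1.1, 3.1]
opening: 0.0402
grasp_force: 4.3
```

Emit:
arm_command:
  series:
    - [0.0005,0,0,0]
    - [0.001,0,0,0]
    - [0.0015,0,0,0]
    - [0.0015,0,0,0]
    - [0.0015,0,0,0]

```text
time: 5.85
ee_pos: [0.514, -0.0946, 0.0361]
tcp_rot: [-180.0, 0.3, 4.0]
wrist_force: [-17.3, -1.7, 10.9]
opening: 0.0402
grasp_force: 8.5
```

Emit:
arm_command:
  series:
    - [0.001,0,0,0]
    - [0.001,0,0,0]
    - [-0.005,0,0,0]
    - [-0.015,0,0,0]
    - [-0.02,0,-0.02,0]

```text
time: 6.35
ee_pos: [0.4945, -0.0955, 0.0542]
tcp_rot: [-179.9, 0.2, 4.0]
wrist_force: [0.1, 0.4, -0.2]
opening: 0.0401
grasp_force: 0.0
```

Emit:
arm_command:
  series:
    - [0,0.02,-0.03,0]
    - [0,0.045,-0.06,-0.145]
    - [0,0.07,-0.09,-0.29]
    - [0,0.095,-0.09,-0.435]
    - [0,0.12,-0.09,-0.58]

```text
time: 6.85
ee_pos: [0.5054, -0.2168, 0.1477]
tcp_rot: [179.8, -0.1, 37.6]
wrist_force: [0.6, 0.7, -0.7]
opening: 0.0402
grasp_force: 0.0
```

Emit:
arm_command:
  series:
    - [0,0,0,-0.145]
    - [0,0,0,-0.29]
    - [0,0,0,-0.435]
    - [0,0,0,-0.58]
    - [0,0,0,-0.725]

```text
time: 7.35
ee_pos: [0.5049, -0.2156, 0.1464]
tcp_rot: [179.9, -0.0, 79.1]
wrist_force: [0.2, 0.3, -0.1]
opening: 0.0401
grasp_force: 0.0
```

Emit:
arm_command:
  series:
    - [0,0,0,-0.145]
    - [0,0,0,-0.266]
    - [0,0,0,-0.266]
    - [0,0,0,-0.266]
    - [0,0,0,-0.266]

```text
time: 7.85
ee_pos: [0.5048, -0.2156, 0.1463]
tcp_rot: [180.0, 0.0, 93.9]
wrist_force: [-1.2, 0.3, -0.2]
opening: 0.0397
grasp_force: 0.0
```

```bash
cat > where.py <<'E'
from h import *
o=bot.get_obs();p=[.57715,-.08923,np.radians(4.0)]
d=o["ee_pos"][:2]-p[:2];c,s=np.cos(p[2]),np.sin(p[2])
print("holder xy mm",1000*(c*d[0]+s*d[1]),1000*(-s*d[0]+c*d[1]),"z",o["ee_pos"][2]*1000,"rot",o["tcp_rot"],"q",o["q"].round(1),"t",o["time"])
E
python3 where.py
```

```text
holder xy mm -81.01961784516581 -121.028544356897 z 146.3468730452481 rot [1.79977056e+02 5.18608786e-03 9.38537368e+01] q [-23.1   3.9  -0.4  85.6   0.   63. ] t 7.85
```

Emit:
arm_command:
  series:
    - [0,0.04,0,0]
    - [0,0.081,0,0]
    - [0,0.081,0.045,0]
    - [0,0.081,0.09,0]
    - [0,0.081,0.11,0]

```text
time: 8.35
ee_pos: [0.5839, -0.2091, 0.0315]
tcp_rot: [-179.7, -0.1, 93.9]
wrist_force: [0.0, 0.6, 0.5]
opening: 0.0401
grasp_force: 0.0
```

Emit:
arm_command:
  series:
    - [0.005,0,0,0]
    - [0.01,0,0,0]
    - [0.015,0,0,0]
    - [0.019,0,0,0]
    - [0.023,0,0,0]

```text
time: 8.85
ee_pos: [0.5846, -0.1867, 0.0377]
tcp_rot: [179.9, 0.0, 94.0]
wrist_force: [-1.1, -0.3, 0.2]
opening: 0.0399
grasp_force: 0.0
```

Emit:
arm_command:
  series:
    - [0.003,0,0,0]
    - [0.006,0,0,0]
    - [0.009,0,0,0]
    - [0.012,0,0,0]
    - [0.015,0,0,0]

```text
time: 9.35
ee_pos: [0.583, -0.1722, 0.0364]
tcp_rot: [180.0, 0.0, 94.0]
wrist_force: [0.9, -3.8, 1.1]
opening: 0.04
grasp_force: 1.8
```

```bash
python3 where.py
```

```text
holder xy mm 0.0264947002409947 -83.22358733392687 z 36.418487296199 rot [1.79987852e+02 4.96983058e-02 9.39886370e+01] q [-16.4  13.5  -1.9  74.6  -0.   69.6] t 9.35
```

Emit:
arm_command:
  series:
    - [0.001,0,0,0]
    - [0.002,0,0,0]
    - [0.003,0,0,0]
    - [0.004,0,0,0]
    - [0.005,0,0,0]

```text
time: 9.85
ee_pos: [0.5826, -0.1673, 0.0364]
tcp_rot: [180.0, 0.0, 94.0]
wrist_force: [0.5, -5.1, 2.2]
opening: 0.04
grasp_force: 2.5
```

Emit:
arm_command:
  series:
    - [0.0005,0,0,0]
    - [0.001,0,0,0]
    - [0.0015,0,0,0]
    - [0.002,0,0,0]
    - [0.002,0,0,0]

```text
time: 10.35
ee_pos: [0.5824, -0.1653, 0.0364]
tcp_rot: [180.0, 0.0, 94.0]
wrist_force: [0.3, -6.5, 1.3]
opening: 0.0401
grasp_force: 2.7
```

Emit:
arm_command:
  series:
    - [0.0005,0,0,0]
    - [0.001,0,0,0]
    - [0.0015,0,0,0]
    - [0.0015,0,0,0]
    - [0.0015,0,0,0]

```text
time: 10.85
ee_pos: [0.5824, -0.1652, 0.0364]
tcp_rot: [180.0, 0.2, 93.9]
wrist_force: [0.2, -12.2, 0.9]
opening: 0.0401
grasp_force: 6.3
```

```bash
python3 where.py
```

```text
holder xy mm -0.09244789850186043 -76.11577911063573 z 36.43906258286546 rot [1.79996166e+02 1.71000965e-01 9.39395510e+01] q [-15.8  13.1  -2.4  74.5  -0.2  70.3] t 10.85
```

Emit:
arm_command:
  series:
    - [0.001,0,0,0]
    - [0.001,0,0,0]
    - [-0.005,0,0,0]
    - [-0.015,0,0,0]
    - [-0.02,0,-0.02,0]

```text
time: 11.35
ee_pos: [0.5821, -0.1832, 0.0534]
tcp_rot: [-179.7, -0.2, 94.0]
wrist_force: [-0.1, -0.1, -0.1]
opening: 0.0401
grasp_force: 0.0
```

Emit:
arm_command:
  series:
    - [0,0,-0.04,0]
    - [0,-0.02,-0.08,0]
    - [0,-0.045,-0.09,0]
    - [0,-0.07,-0.09,0]
    - [0,-0.09,-0.09,0.145]

```text
time: 11.85
ee_pos: [0.493, -0.1897, 0.1467]
tcp_rot: [180.0, -0.0, 85.7]
wrist_force: [0.9, 0.0, 0.6]
opening: 0.0399
grasp_force: 0.0
```

Emit:
arm_command:
  series:
    - [0.016,-0.002,0,0.145]
    - [0.032,-0.004,0,0.29]
    - [0.048,-0.006,0,0.435]
    - [0.065,-0.008,0,0.58]
    - [0.082,-0.012,0,0.725]

```text
time: 12.35
ee_pos: [0.488, -0.1063, 0.1461]
tcp_rot: [-179.9, -0.0, 43.8]
wrist_force: [-0.2, -0.9, 0.3]
opening: 0.04
grasp_force: 0.0
```

Emit:
arm_command:
  series:
    - [0,0,0,0.145]
    - [0,0,0,0.29]
    - [0,0,0,0.435]
    - [0,0,0,0.58]
    - [0,0,0,0.701]

```text
time: 12.85
ee_pos: [0.488, -0.1068, 0.1461]
tcp_rot: [-179.9, 0.0, 3.7]
wrist_force: [0.5, 0.0, -0.1]
opening: 0.0399
grasp_force: 0.0
```

```bash
python3 where.py; python3 - <<'E'
from h import *
p=[.57715,-.08923,np.radians(4.0)]
c=wcam();img=c["color"].copy();b=img.copy()
cv2.polylines(img,[proj(c,H2W(p,[[-50,-65,70],[50,-65,70],[50,65,70],[-50,65,70],[-50,-65,70]])).astype(np.int32)],False,(0,255,0),1)
cv2.imwrite("pics/w2.png",np.hstack([cv2.resize(i[:260,80:480],(400,300)) for i in(b,img)]))
E
```

```text
holder xy mm -90.18764890917453 -11.339586255109845 z 146.05569741537587 rot [-1.79929229e+02  2.96374283e-02  3.69481531e+00] q [-1.240e+01 -2.700e+00 -7.200e+00  8.560e+01  1.000e-01  1.639e+02] t 12.85
```

View pics/w2.png

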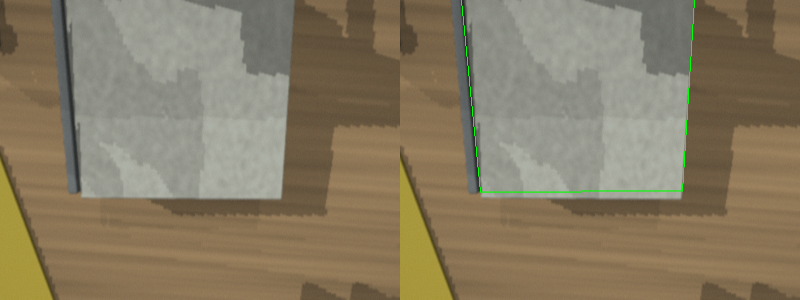

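The plates now look square in the corner, against the green outline. I'll retap the front to be sure the side push didn't shift them.

Emit:
arm_command:
  series:
    - [0,-0.011,0.045,0]
    - [0,-0.011,0.09,0]
    - [0.003,-0.011,0.11,0]
    - [0.006,-0.011,0.11,0]
    - [0.01,-0.011,0.11,0]

```text
time: 13.4
ee_pos: [0.4976, -0.0954, 0.037]
tcp_rot: [-180.0, -0.0, 4.1]
wrist_force: [-0.2, -0.2, 0.3]
opening: 0.0403
grasp_force: 0.0
```

Emit:
arm_command:
  series:
    - [0.004,0,0,0]
    - [0.008,0,0,0]
    - [0.011,0,0,0]
    - [0.013,0,0,0]
    - [0.015,0,0,0]

```text
time: 13.9
ee_pos: [0.5124, -0.0944, 0.0365]
tcp_rot: [180.0, 0.0, 4.0]
wrist_force: [-1.8, -1.3, 1.6]
opening: 0.0399
grasp_force: 1.2
```

Emit:
arm_command:
  series:
    - [0.001,0,0,0]
    - [0.002,0,0,0]
    - [0.003,0,0,0]
    - [0.003,0,0,0]
    - [0.003,0,0,0]

```text
time: 14.4
ee_pos: [0.514, -0.0944, 0.0363]
tcp_rot: [180.0, 0.1, 4.0]
wrist_force: [-8.2, -1.7, 6.1]
opening: 0.0399
grasp_force: 4.3
```

```bash
python3 where.py
```

```text
holder xy mm -63.394867909509465 -0.7734131302271664 z 36.27305516955048 rot [1.79985887e+02 1.44184937e-01 3.97116065e+00] q [-10.4   2.2 -14.5  73.5  -0.  165.6] t 14.4
```

Emit:
arm_command:
  series:
    - [0.0015,0,0,0]
    - [0.0015,0,0,0]
    - [-0.005,0,0,0]
    - [-0.015,0,0,0]
    - [-0.023,0,-0.02,0]

```text
time: 14.9
ee_pos: [0.4902, -0.0955, 0.054]
tcp_rot: [-179.9, 0.2, 4.0]
wrist_force: [0.6, -1.7, -1.0]
opening: 0.0395
grasp_force: 0.0
```

Emit:
arm_command:
  series:
    - [0,0.02,-0.03,0]
    - [0,0.045,-0.06,-0.145]
    - [0,0.07,-0.09,-0.29]
    - [0,0.09,-0.09,-0.435]
    - [0,0.105,-0.09,-0.58]

```text
time: 15.4
ee_pos: [0.4999, -0.2019, 0.1475]
tcp_rot: [179.9, -0.1, 37.5]
wrist_force: [-1.4, -0.0, -0.8]
opening: 0.0401
grasp_force: 0.0
```

Emit:
arm_command:
  series:
    - [0,0,0,-0.145]
    - [0,0,0,-0.29]
    - [0,0,0,-0.435]
    - [0,0,0,-0.58]
    - [0,0,0,-0.725]

```text
time: 15.9
ee_pos: [0.4994, -0.2004, 0.1463]
tcp_rot: [180.0, -0.0, 79.1]
wrist_force: [-0.4, 0.3, -0.2]
opening: 0.0399
grasp_force: 0.0
```

Emit:
arm_command:
  series:
    - [0,0,0,-0.145]
    - [0,0,0,-0.266]
    - [0,0,0,-0.266]
    - [0,0,0,-0.266]
    - [0,0,0,-0.266]

```text
time: 16.4
ee_pos: [0.4995, -0.2005, 0.1463]
tcp_rot: [180.0, -0.0, 93.9]
wrist_force: [-0.9, -0.1, -1.0]
opening: 0.04
grasp_force: 0.0
```

```bash
python3 where.py
```

```text
holder xy mm -85.20463893098078 -105.61707147569824 z 146.2768343923635 rot [ 1.79992259e+02 -1.20630202e-04  9.38500229e+01] q [-21.9   2.5  -2.   85.6   0.   64.3] t 16.4
```

Emit:
arm_command:
  series:
    - [0,0.042,0,0]
    - [0,0.085,0,0]
    - [0,0.085,0.04,0]
    - [0,0.085,0.08,0]
    - [0,0.085,0.11,0]

```text
time: 16.9
ee_pos: [0.5839, -0.1942, 0.0334]
tcp_rot: [-179.9, -0.0, 93.9]
wrist_force: [0.3, -0.8, -0.7]
opening: 0.0401
grasp_force: 0.0
```

Emit:
arm_command:
  series:
    - [0.005,0,0,0]
    - [0.011,0,0,0]
    - [0.017,0,0,0]
    - [0.022,0,0,0]
    - [0.026,0,0,0]

```text
time: 17.4
ee_pos: [0.5834, -0.1682, 0.038]
tcp_rot: [179.9, 0.0, 94.0]
wrist_force: [0.5, -0.1, -0.2]
opening: 0.0399
grasp_force: 0.0
```

Emit:
arm_command:
  series:
    - [0.001,0,0,0]
    - [0.002,0,0,0]
    - [0.003,0,0,0]
    - [0.004,0,0,0]
    - [0.005,0,0,0]

```text
time: 17.9
ee_pos: [0.5823, -0.1651, 0.0364]
tcp_rot: [-180.0, 0.2, 93.9]
wrist_force: [1.4, -11.5, -0.1]
opening: 0.0401
grasp_force: 5.6
```

```bash
python3 where.py
```

```text
holder xy mm -0.1300565127237488 -76.07671151232638 z 36.37786646282465 rot [-1.79998650e+02  1.63616709e-01  9.39348134e+01] q [-15.8  13.1  -2.4  74.5  -0.2  70.3] t 17.9
```

Emit:
arm_command:
  series:
    - [-0.01,0,0,0]
    - [-0.025,0,0,0]
    - [-0.03,0,-0.045,0]
    - [-0.03,0,-0.09,0]
    - [-0.03,0,-0.135,0]

```text
time: 18.4
ee_pos: [0.5839, -0.1947, 0.1726]
tcp_rot: [-180.0, -0.0, 94.0]
wrist_force: [0.8, -0.5, 0.2]
opening: 0.0399
grasp_force: 0.0
```

Emit:
arm_command:
  series:
    - [0,0,-0.045,0]
    - [0,0,-0.09,0]
    - [0,0,-0.135,0]
    - [0.03,0.02,-0.145,0]
    - [0.06,0.04,-0.145,0]

```text
time: 18.9
ee_pos: [0.6208, -0.1321, 0.3193]
tcp_rot: [179.7, 0.1, 93.9]
wrist_force: [0.9, -0.3, -0.6]
opening: 0.0399
grasp_force: 0.0
```

Emit:
arm_command:
  series:
    - [0.022,0.025,0,0]
    - [0.044,0.05,0,0]
    - [0.044,0.06,0,0]
    - [0.044,0.06,0,0]
    - [0.044,0.06,0,0]

```text
time: 19.4
ee_pos: [0.6768, -0.0838, 0.3158]
tcp_rot: [-180.0, -0.0, 94.0]
wrist_force: [0.1, 0.5, -0.7]
opening: 0.0398
grasp_force: 0.0
```

```bash
python3 where.py; python3 - <<'E'
from h import *
p=[.57715,-.08923,np.radians(4.0)]
T=cam("top");m=bot.mark_of("top","bar");print([(x["location"],x["confidence"]) for x in m[:2]],proj(T,H2W(p,bar(1.8))))
c=wcam();m=bot.mark_of("wrist","bar");print([(x["location"],x["confidence"]) for x in m[:2]],proj(c,H2W(p,bar(1.8))))
cv2.imwrite("pics/w3.png",np.hstack([cv2.resize(c["color"],(400,300)),cv2.resize(T["color"][80:260,240:480],(400,300))]))
E
```

```text
holder xy mm 99.78045479006967 -1.532105750794892 z 315.7566180915603 rot [-1.79956263e+02 -1.07869660e-02  9.39786831e+01] q [ -7.1  30.3  51.7 111.4   0.   79. ] t 19.4
[([298.4, 188.1], 0.63)] [[339.83800204 123.57785483]]
[([280.3, 229.3], 0.66), ([236.0, 114.3], 0.44)] [[282.74366777 227.97861494]]
```

View pics/w3.png

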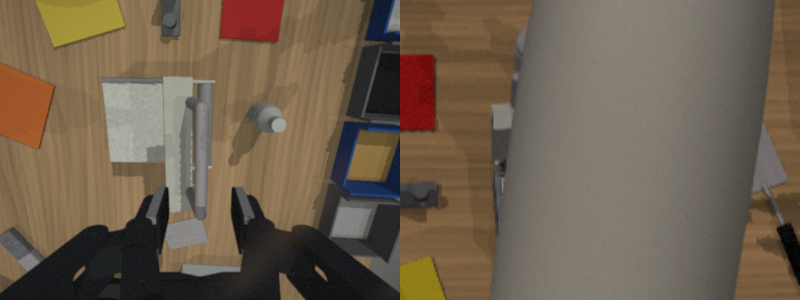

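The wrist view (left) has the bar between the fingers, detected at (280,229) against a predicted (283,228), so about 1.4 mm nearer. Nothing is in the way below, so I'll lower and grip it.

Emit:
arm_command:
  series:
    - [0.001,0.001,0.025,0]
    - [0.001,0.001,0.05,0]
    - [0.001,0.001,0.07,0]
    - [0.001,0.001,0.081,0]
    - [0.001,0.001,0.081,0]

```text
time: 20.1
ee_pos: [0.6767, -0.0822, 0.2339]
tcp_rot: [-179.9, -0.0, 94.0]
wrist_force: [-0.3, -0.5, -0.5]
opening: 0.0401
grasp_force: 0.0
```

Emit:
arm_command:
  series:
    - [0,0,0,0]
    - [0,0,0,0]
    - [0,0,0,0]
    - [0,0,0,0]
    - [0,0,0,0]
  hand: 0.008
  grip_force: 25

```text
time: 20.6
ee_pos: [0.678, -0.082, 0.2366]
tcp_rot: [179.9, 0.0, 94.0]
wrist_force: [-0.9, -2.3, 5.9]
opening: 0.0109
grasp_force: 24.6
```

```bash
python3 where.py; python3 - <<'E'
import numpy as np
# tool y = holder +x, tool z = down ; shifts (mm) from q=1.8
for k in range(0,46):
    q=1.8*(1-k/45); print(k,round(q,2),round(-175*(np.cos(q)-np.cos(1.8)),1),round(-175*(np.sin(q)-np.sin(1.8)),1),end=' | ')
E
```

```text
holder xy mm 101.07451857918025 0.18802511378698555 z 236.59980340876535 rot [1.79899674e+02 3.51577630e-02 9.39993060e+01] q [-6.9 25.  34.9 99.8 -0.  79.1] t 20.6
0 1.8 -0.0 -0.0 | 1 1.76 -6.8 -1.5 | 2 1.72 -13.7 -2.6 | 3 1.68 -20.7 -3.5 | 4 1.64 -27.7 -4.2 | 5 1.6 -34.7 -4.5 | 6 1.56 -41.6 -4.6 | 7 1.52 -48.6 -4.4 | 8 1.48 -55.6 -3.9 | 9 1.44 -62.6 -3.1 | 10 1.4 -69.5 -2.0 | 11 1.36 -76.4 -0.7 | 12 1.32 -83.2 0.9 | 13 1.28 -89.9 2.8 | 14 1.24 -96.6 4.9 | 15 1.2 -103.2 7.3 | 16 1.16 -109.6 10.0 | 17 1.12 -116.0 12.9 | 18 1.08 -122.2 16.1 | 19 1.04 -128.3 19.5 | 20 1.0 -134.3 23.2 | 21 0.96 -140.1 27.1 | 22 0.92 -145.8 31.2 | 23 0.88 -151.3 35.5 | 24 0.84 -156.6 40.1 | 25 0.8 -161.7 44.9 | 26 0.76 -166.6 49.9 | 27 0.72 -171.3 55.0 | 28 0.68 -175.8 60.4 | 29 0.64 -180.1 65.9 | 30 0.6 -184.2 71.6 | 31 0.56 -188.0 77.5 | 32 0.52 -191.6 83.5 | 33 0.48 -195.0 89.6 | 34 0.44 -198.1 95.9 | 35 0.4 -200.9 102.3 | 36 0.36 -203.5 108.8 | 37 0.32 -205.9 115.4 | 38 0.28 -207.9 122.1 | 39 0.24 -209.7 128.8 | 40 0.2 -211.3 135.7 | 41 0.16 -212.5 142.5 | 42 0.12 -213.5 149.5 | 43 0.08 -214.2 156.4 | 44 0.04 -214.6 163.4 | 45 0.0 -214.8 170.4 |
```

Emit:
arm_command:
  series:
    - [0,-0.0068,-0.0015,0]
    - [0,-0.0137,-0.0026,0]
    - [0,-0.0207,-0.0035,0]
    - [0,-0.0277,-0.0042,0]
    - [0,-0.0347,-0.0045,0]

```text
time: 21.1
ee_pos: [0.6429, -0.084, 0.2404]
tcp_rot: [179.9, -0.0, 94.0]
wrist_force: [1.5, 2.0, 6.7]
opening: 0.0111
grasp_force: 26.2
```

Emit:
arm_command:
  series:
    - [0,-0.0069,-0.0001,0]
    - [0,-0.0139,0.0001,0]
    - [0,-0.0209,0.0006,0]
    - [0,-0.0279,0.0014,0]
    - [0,-0.0348,0.0025,0]

```text
time: 21.6
ee_pos: [0.6076, -0.0859, 0.2368]
tcp_rot: [-179.9, -0.1, 94.0]
wrist_force: [-0.3, 6.0, 3.1]
opening: 0.0111
grasp_force: 26.6
```

```bash
python3 where.py
```

```text
holder xy mm 30.58465313270141 1.1876535627004694 z 236.7651718689193 rot [-1.79944140e+02 -8.95421790e-02  9.40399672e+01] q [-8.1 14.3 21.3 97.1  0.1 77.9] t 21.6
```

Emit:
arm_command:
  series:
    - [0.0002,-0.0069,0.0013,0]
    - [0.0004,-0.0137,0.0029,0]
    - [0.0006,-0.0204,0.0048,0]
    - [0.0008,-0.0271,0.0069,0]
    - [0.001,-0.0337,0.0093,0]

```text
time: 22.1
ee_pos: [0.5741, -0.088, 0.2275]
tcp_rot: [-180.0, -0.0, 94.0]
wrist_force: [0.0, 4.2, 0.4]
opening: 0.011
grasp_force: 26.3
```

Emit:
arm_command:
  series:
    - [0.0002,-0.0064,0.0027,0]
    - [0.0004,-0.0128,0.0056,0]
    - [0.0006,-0.019,0.0088,0]
    - [0.0008,-0.0251,0.0122,0]
    - [0.001,-0.0311,0.0159,0]

```text
time: 22.6
ee_pos: [0.5432, -0.0897, 0.2117]
tcp_rot: [-180.0, 0.1, 94.0]
wrist_force: [0.5, -2.0, -0.4]
opening: 0.011
grasp_force: 26.3
```

```bash
python3 where.py
```

```text
holder xy mm -33.9114016845475 1.8559807139461202 z 211.67844429700023 rot [-1.79995619e+02  5.64909031e-02  9.39870820e+01] q [-9.4  4.7  7.6 92.9 -0.1 76.7] t 22.6
```

Emit:
arm_command:
  series:
    - [0,-0.0058,0.0039,0]
    - [0,-0.0115,0.008,0]
    - [0,-0.017,0.0123,0]
    - [0,-0.0223,0.0169,0]
    - [0,-0.0274,0.0217,0]

```text
time: 23.1
ee_pos: [0.5159, -0.0911, 0.1899]
tcp_rot: [-180.0, -0.0, 94.0]
wrist_force: [-1.4, -1.5, 1.7]
opening: 0.0109
grasp_force: 26.8
```

Emit:
arm_command:
  series:
    - [0,-0.0049,0.005,0]
    - [0,-0.0096,0.0101,0]
    - [0,-0.0141,0.0155,0]
    - [0,-0.0184,0.021,0]
    - [0,-0.0225,0.0267,0]

```text
time: 23.6
ee_pos: [0.4935, -0.0924, 0.1631]
tcp_rot: [-180.0, -0.0, 94.0]
wrist_force: [-2.7, 2.2, 0.9]
opening: 0.0104
grasp_force: 26.7
```

```bash
python3 where.py
```

```text
holder xy mm -83.65698203933859 2.6860346296421658 z 163.09981994809897 rot [-1.79995452e+02 -3.77330530e-02  9.40276678e+01] q [-10.6  -2.4  -5.   87.4   0.   75.3] t 23.6
```

Emit:
arm_command:
  series:
    - [0,-0.0038,0.0059,0]
    - [0,-0.0074,0.0119,0]
    - [0,-0.0108,0.018,0]
    - [0,-0.0139,0.0243,0]
    - [0,-0.0167,0.0307,0]

```text
time: 24.1
ee_pos: [0.4768, -0.0936, 0.1323]
tcp_rot: [-180.0, -0.0, 94.0]
wrist_force: [-5.3, 3.8, 0.1]
opening: 0.0107
grasp_force: 26.7
```

Emit:
arm_command:
  series:
    - [0,-0.0026,0.0065,0]
    - [0,-0.005,0.0131,0]
    - [0,-0.007,0.0198,0]
    - [0,-0.0088,0.0265,0]
    - [0,-0.0104,0.0334,0]

```text
time: 24.6
ee_pos: [0.4663, -0.0944, 0.0988]
tcp_rot: [-180.0, -0.0, 94.0]
wrist_force: [-4.3, 3.7, -0.7]
opening: 0.0113
grasp_force: 26.7
```

```bash
python3 where.py
```

```text
holder xy mm -110.89979344821523 2.5478426630701376 z 98.79777112782207 rot [-1.79960460e+02 -2.45602431e-02  9.40127252e+01] q [-11.5  -5.7 -15.2  80.6   0.   74.5] t 24.6
```

Emit:
arm_command:
  series:
    - [0,-0.0012,0.0068,0]
    - [0,-0.0022,0.0138,0]
    - [0,-0.0029,0.0207,0]
    - [0,-0.0033,0.0277,0]
    - [0,-0.0034,0.032,0]

```text
time: 25.1
ee_pos: [0.4627, -0.0947, 0.0664]
tcp_rot: [-179.9, -0.0, 94.0]
wrist_force: [-3.4, 4.8, -2.3]
opening: 0.0112
grasp_force: 27.1
```

Emit:
arm_command:
  series:
    - [0,0,0.001,0]
    - [0,0,0.002,0]
    - [0,0,0.003,0]
    - [0,0,0.004,0]
    - [0,0,0.004,0]

```text
time: 25.6
ee_pos: [0.4627, -0.0948, 0.0631]
tcp_rot: [-179.9, -0.0, 94.0]
wrist_force: [-4.5, 3.3, -1.4]
opening: 0.0109
grasp_force: 27.1
```

```bash
python3 where.py
```

```text
holder xy mm -114.56920868655351 2.4673809534115008 z 63.131118571716755 rot [-1.79902886e+02 -1.53221605e-02  9.40075491e+01] q [-11.6  -5.5 -18.9  76.6  -0.   74.4] t 25.6
```

Emit:
arm_command:
  series:
    - [0,0,0.0007,0]
    - [0,0,0.0014,0]
    - [0,0,0.002,0]
    - [0,0,0.002,0]
    - [0,0,0.002,0]

```text
time: 26.1
ee_pos: [0.4627, -0.0948, 0.0616]
tcp_rot: [-179.9, -0.0, 94.0]
wrist_force: [-6.5, 3.0, 0.6]
opening: 0.0109
grasp_force: 27.4
```

Emit:
arm_command:
  series:
    - [0,0,0.0007,0]
    - [0,0,0.0014,0]
    - [0,0,0.002,0]
    - [0,0,0.002,0]
    - [0,0,0.002,0]

```text
time: 26.6
ee_pos: [0.4628, -0.0948, 0.0601]
tcp_rot: [-179.9, -0.0, 94.0]
wrist_force: [-8.3, 4.5, 5.3]
opening: 0.0108
grasp_force: 27.9
```

```bash
python3 where.py; python3 - <<'E'
from h import *
p=[.5757,-.08923,np.radians(4.0)]
S=cam("scene");print([(x["location"],x["confidence"]) for x in bot.mark_of("scene","bar")[:2]])
for q in (0,.03,.06,.1): print(q,proj(S,H2W(p,bar(q))))
T=cam("top")
cv2.imwrite("pics/s4.png",np.hstack([cv2.resize(S["color"][120:300,160:360],(400,360)),cv2.resize(T["color"][90:270,240:440],(400,360))]))
E
```

```text
holder xy mm -114.5032645778417 2.4263061459125943 z 60.132612356540434 rot [-1.79938984e+02 -2.56237293e-03  9.40043024e+01] q [-11.6  -5.4 -19.2  76.2  -0.   74.4] t 26.6
[([231.0, 179.5], 0.77)]
0 [[226.44569906 183.0996447 ]]
0.03 [[226.16525061 181.20132627]]
0.06 [[225.89785441 179.32930133]]
0.1 [[225.5621629  176.87643547]]
```

View pics/s4.png

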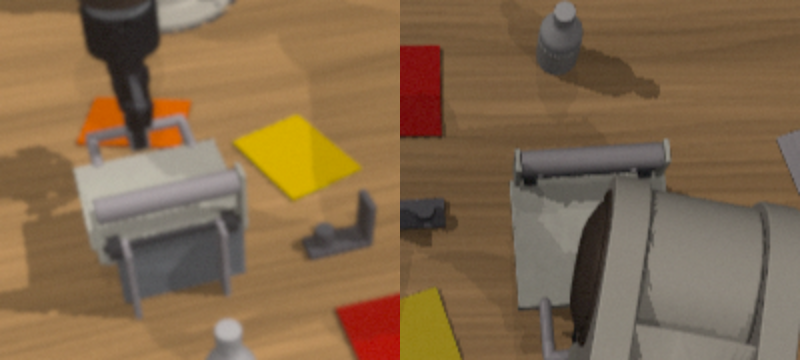

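Emit:
arm_command:
  series:
    - [0,0,0.0007,0]
    - [0,0,0.0014,0]
    - [0,0,0.002,0]
    - [0,0,0.002,0]
    - [0,0,0.002,0]

```text
time: 27.25
ee_pos: [0.4628, -0.0948, 0.0587]
tcp_rot: [-180.0, 0.0, 94.0]
wrist_force: [-10.3, 5.1, 10.2]
opening: 0.0111
grasp_force: 28.3
```

Emit:
arm_command:
  series:
    - [0,0,0.0007,0]
    - [0,0,0.0014,0]
    - [0,0,0.002,0]
    - [0,0,0.002,0]
    - [0,0,0.002,0]

```text
time: 27.75
ee_pos: [0.4628, -0.0948, 0.0572]
tcp_rot: [-180.0, 0.0, 94.0]
wrist_force: [-13.9, 3.9, 14.5]
opening: 0.0111
grasp_force: 28.8
```

Emit:
arm_command:
  series:
    - [0,0,0,0]
    - [0,0,0,0]
    - [0,0,0,0]
    - [0,0,0,0]
    - [0,0,0,0]
  hand: 0.026

```text
time: 28.25
ee_pos: [0.4635, -0.0949, 0.0555]
tcp_rot: [180.0, 0.0, 94.0]
wrist_force: [-0.2, 0.1, 0.1]
opening: 0.0261
grasp_force: 0.0
```

Emit:
arm_command:
  series:
    - [0,0,-0.005,0]
    - [0,0,-0.015,0]
    - [0,0,-0.03,0]
    - [0,0,-0.05,0]
    - [0,0,-0.07,0]

```text
time: 28.75
ee_pos: [0.4636, -0.0948, 0.1277]
tcp_rot: [179.9, 0.0, 94.0]
wrist_force: [0.1, 0.1, 0.3]
opening: 0.0262
grasp_force: 0.0
```

Emit:
arm_command:
  series:
    - [0,0,-0.04,0]
    - [0,-0.02,-0.08,0]
    - [0,-0.06,-0.12,0]
    - [0,-0.1,-0.16,0]
    - [0,-0.14,-0.18,0]

```text
time: 29.25
ee_pos: [0.3289, -0.104, 0.3051]
tcp_rot: [179.8, 0.1, 94.1]
wrist_force: [-0.2, -0.8, 0.8]
opening: 0.026
grasp_force: 0.0
```

```bash
python3 where.py; python3 - <<'E'
from h import *
p=[.5757,-.08923,np.radians(4.0)]
S=cam("scene");print([(x["location"],x["confidence"]) for x in bot.mark_of("scene","bar")[:2]])
T=cam("top");print([(x["location"],x["confidence"]) for x in bot.mark_of("top","bar")[:2]])
for q in (0,.03,.06,.1): print(q,proj(S,H2W(p,bar(q))),proj(T,H2W(p,bar(q))))
a=S["color"].copy()
for im,c in((a,S),):
  b=np.array(bar(0)); cv2.line(im,*[tuple(int(v) for v in u) for u in proj(c,H2W(p,[b+[0,-50,0],b+[0,50,0]]))],(255,0,255),1)
cv2.imwrite("pics/s5.png",np.hstack([cv2.resize(i[130:270,180:310],(400,430)) for i in (S["color"],a)]))
E
```

```text
holder xy mm -248.65471474907125 2.5736383704557317 z 305.1070656409465 rot [1.79842751e+02 6.46625458e-02 9.40506198e+01] q [-17.5 -20.1  -3.8 106.1  -0.   68.4] t 29.25
[([227.4, 184.8], 0.86)]
[([343.4, 264.9], 0.77)]
0 [[226.44569906 183.0996447 ]] [[341.86654393 266.03912937]]
0.03 [[226.16525061 181.20132627]] [[342.18962672 265.73734075]]
0.06 [[225.89785441 179.32930133]] [[342.50669907 265.34744499]]
0.1 [[225.5621629  176.87643547]] [[342.919386   264.68880612]]
```

View pics/s5.png

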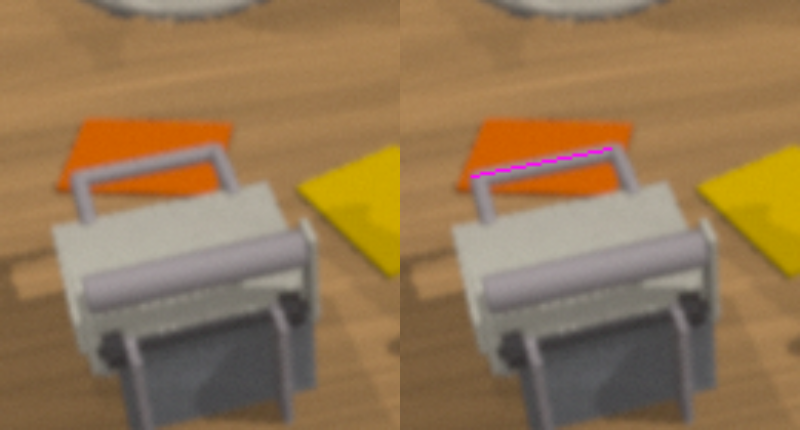

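The scene view shows the bar at (227,185). That matches the predicted shut position (226,183) within error and sits no higher, so the flap is shut. The gripper is clear of everything.

```bash
python3 -c "
from workcell import bot
print(bot.job_done())"
```

```text
the job is handed in; nothing more can be done
None
```

I tapped the four plates into the corner until they pressed firmly against both fences. I then lowered the flap at about 0.4 rad/s, let go with it shut by the camera check, and handed the job in at about 29 s; no verdict came back.

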